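# Mount the ring-post flange on the setter's turntable

## Task

Get the turntable ready for ring work: thread the long flat spacer over its two tall pins until it lies flat on the turntable, then turn the flange that carries the square ring post so that its three holes match the two pins and the shorter stud, and slide it down fully home on the spacer. Let go of it, and leave the short spacer, the graver stand, the jar and the hammer where they are.

Things in the scene. Friction and masses are not known exactly. Their poses are not given: they have to be found in the camera images.
- hub_top (a point): Steel turntable fixed to the bench, anywhere in the work area at any yaw: disc 104 mm across on a 116 mm foot, 26 mm high. Point: centre of its flat top face, z up. Two tall pins stand on the face at x = 0, y = +28 and -28 mm, 20 mm high, and a shorter stud at x = +24, y = -24 mm, 15 mm high; all 8 mm thick, the last 5 mm tapering to 3.6 mm.
- hub_stud (a point): Foot of the shorter stud on the turntable's top face (x = +24, y = -24 mm from the centre of the face). Same axes as the turntable.
- spacer_mid (a point): Long spacer: flat aluminium plate 28 mm (its x) by 80 mm (its y) by 6 mm thick, lying flat on the bench. Two 10 mm through holes on its long centre line at y = +28 and y = -28 mm. This point is its centre, half-way through the thickness (3 mm above its underside). The same either way round. 0.04 to 0.09 kg.
- flange_post (a point): Flange: aluminium plate 76 (x) by 84 (y) by 8 mm, lying flat, with a square steel post 28 by 28 by 48 mm tall (sides along x and y) in its middle, and on that a round stub 22 mm across, 14 mm tall; 70 mm tall in all. Point: on the post's axis, 40 mm above the plate's underside, a good height to grip the post by any two opposite sides. Holes: see the third hole. 0.28 to 0.56 kg.
- flange_studhole (a point): Centre of the flange's third hole, half-way through the plate, 4 mm above its underside. The flange has three 10 mm through holes: at x = 0, y = +28 and -28 mm, and this one at x = +24, y = -24 mm from the post's axis. Same pattern and axes as the turntable's pins and stud, so it fits one way round only (axes parallel).
- short_mid (a point): Short spacer, not wanted: flat aluminium plate 28 mm (its x) by 58 mm (its y) by 6 mm thick, two 10 mm holes 34 mm apart. This point is its centre, 3 mm above its underside.
- stand_mid (a point): Graver stand: a wooden block 60 by 60 by 40 mm with five thin upright gravers, 144 mm tall in all, standing loose near the middle of the work area. This point is the block's centre, 20 mm above the bench.
- jar: Small closed jar, 50 mm across and 45 mm tall. Origin at the centre of its underside.
- hammer: Small hammer lying on the bench, 200 mm long, along its own x. Origin near its middle, at bench height.

How it is judged:
On the way:
1. the long spacer is on both tall pins, flat on the turntable, before the flange (horizontal distance between spacer_mid and hub_top below 0.004 m and z of spacer_mid in the frame of hub_top between 0.0012 and 0.0048 m and angle between the y axis of spacer_mid and the y axis of hub_top, either way round below 0.12 rad and horizontal distance between flange_post and hub_top above 0.03 m), for 0.2 s.
At the end, for the whole second after the job is handed in: Long spacer over both pins, flat on the turntable (centre within 4 mm sideways, 1.8 mm in height); flange on it over pins and stud (post and third hole within 4.5 mm sideways, height within 2 mm of home, upright within 0.05 rad), released; bystanders not moved over 25 mm (horizontal distance between spacer_mid and hub_top below 0.004 m and z of spacer_mid in the frame of hub_top between 0.0012 and 0.0048 m and angle between the y axis of spacer_mid and the y axis of hub_top, either way round below 0.12 rad and horizontal distance between flange_post and hub_top below 0.0045 m and horizontal distance between flange_studhole and hub_stud below 0.0045 m and z of flange_post in the frame of hub_top between 0.044 and 0.048 m and angle between flange_post's own z axis and vertical below 0.05 rad); the robot touches nothing.
It fails at once if the short spacer is moved more than 25 mm (distance of short_mid from where it was at the start of the episode above 0.025 m).
It fails at once if the graver stand is moved more than 25 mm (distance of stand_mid from where it was at the start of the episode above 0.025 m).
It fails at once if the jar is moved more than 25 mm (distance of jar from where it was at the start of the episode above 0.025 m).
It fails at once if the hammer is moved more than 30 mm (distance of hammer from where it was at the start of the episode above 0.03 m).
It also fails if it takes over 72 s, if anything falls off the work surface, if the arm or the gripper's body presses on something with over 40 N, if the wrist force passes 120 N, or if a joint passes its speed limit or range.

## Robot

A 6-joint arm with a two-finger parallel gripper is mounted at the origin on the work surface. World frame = base frame: x ahead of the robot, y to its left, z up, the work surface at z = 0. Lengths are in m, angles in rad, forces in N, time in s.
With the tool pointing down it reaches from about 0.225 to 0.725 m from the base axis. Payload 3.1 kg.
Tool frame: the origin (TCP) lies at the very end of the fingers, on their centre line; the grasp point (between the pads) lies 19 mm behind it; z points along the fingers, y is the line along which they close (so a half turn about z gives the same grasp; the last joint's range is limited). The gripper opens to 85 mm and grips with 20 to 120 N. Pads are 22 mm wide; open, the fingers measure 114 mm over their backs; the gripper's body (76 mm by 85 mm) begins 54 mm behind the grasp point. The pads swing forward as they close: fully open they stand 13 mm farther back than shut.
Start: joints at [1.116, 0.048, 0.099, 1.622, 0, 1.443], TCP at [0.169, 0.497, 0.231] pointing down, gripper open.
Joint ranges: [-2.91, 2.91], [-0.99, 1.94], [-1.21, 1.42], [-2.12, 2.29], [-1.49, 1.47], [-3.14, 3.14]. Speed limits (rad/s): [2.79, 2.79, 3.14, 3.14, 3.14, 3.14].

## Interface

Orientations are given as a rotation vector (axis times angle).
In Python, from rig import arm gives the robot as it stands. Calls block until the motion is done:
- arm.movep(position, orientation): joint-space move of the TCP to a pose.
- arm.servo_line(position, vel=0.15, rotation=None, threshold=None): straight line of the TCP; rotation=None keeps the orientation; vel is the mean speed in m/s. With threshold (N) it stops when the force on the tool has changed by that much, and returns True; else False.
- arm.goto_joints(angles): joint-space move.
- arm.open_gripper() and arm.close(): open the fingers fully, or close them until they stop; the grip force is fixed at half the most.
- arm.wait(seconds).
- arm.solve_ik(position, orientation): joint angles nearest the present ones, or None.
- arm.read_state(): the state.
- arm.grab_frame(name): name is "side" or "top" or "wrist"; returns the picture (420x560x3 uint8, red, green, blue); there is no depth.
- arm.get_calibration(name): a dict with "camera_matrix" (3x3 intrinsics, pixels), "R" (3x3) and "t" (3): a world point X has camera coordinates R X + t; the wrist camera has in their place "tool_from_camera" (4x4, takes a point from camera to tool coordinates, whose origin is the TCP and whose axes are the flange's). Camera axes: x right, y down, z forward; pixel columns grow to the right and rows downward; lengths in m; the calibration is good to about 2 mm. A picture is of the moment at which its call begins: read the wrist's pose just before it. get_calibration takes no time and is no camera call.
A pose or a line that the arm cannot do raises arm.Unreachable and nothing moves.
- arm.job_done(): hands the job in; it is judged then, once.
The state is a dict: "clock": time; "joint_positions": joint angles; "joint_velocities": joint speeds; "joint_efforts": joint torques, N m; "ee_pos": TCP position; "orientation": TCP orientation; "ft_force": force on the tool from outside, world axes, zero at the start; "ft_torque": the same for the moment, N m; "opening": opening from 0.0 (shut) to 1.0 (fully open); "grip_force": force on a finger pad.
Only numpy, scipy, OpenCV 4.12 (cv2) and the standard library are available. Lean on these libraries where they do the work, as an engineer would, in place of code of your own. Each camera call takes 0.05 s, during which the arm holds its last target. There are 200 camera calls.

## Working session

There is one attempt and no reset: what is moved stays moved. The work goes in short steps, each a Python script; the robot and the scene stay as the last script left them, time stands still between calls to the robot, and variables do not carry over. Pictures are saved under pics/ and viewed, at most 10 in all, crops included, and the job is handed in when it is done.

```bash
ls; mkdir -p pics; python3 - <<'E'
from rig import arm
import cv2,numpy as np
for n in ["top","side"]:
    im=arm.grab_frame(n); cv2.imwrite(f"pics/{n}0.png",im[:,:,::-1])
    c=arm.get_calibration(n); print(n,{k:np.round(v,3).tolist() for k,v in c.items()})
print(np.round(arm.get_calibration("wrist")["tool_from_camera"],3).tolist()); s=arm.read_state(); print(s["clock"],s["orientation"],s["ee_pos"])
E
```

```text
pics
top {'camera_matrix': [[444.953, 0.0, 281.718], [0.0, 444.953, 214.566], [0.0, 0.0, 1.0]], 'R': [[-0.002, -1.0, 0.014], [-0.996, 0.001, -0.095], [0.095, -0.014, -0.995]], 't': [-0.018, 0.544, 1.032]}
side {'camera_matrix': [[387.758, 0.0, 276.65], [0.0, 387.758, 211.181], [0.0, 0.0, 1.0]], 'R': [[0.998, -0.052, 0.02], [-0.014, -0.582, -0.813], [0.054, 0.811, -0.582]], 't': [-0.527, 0.063, 0.819]}
[[0.001, -0.956, -0.292, 0.076], [1.0, 0.001, -0.0, 0.0], [0.0, -0.292, 0.956, -0.143], [0.0, 0.0, 0.0, 1.0]]
0.1 [-0.5109596  -3.09912513  0.0033202 ] [0.16829527 0.49668941 0.23019177]
```

View pics/top0.png

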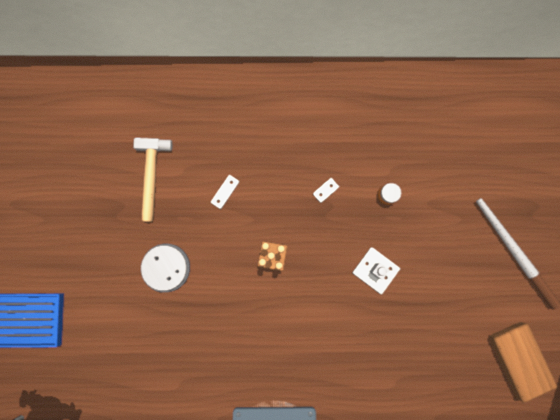

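View pics/side0.png

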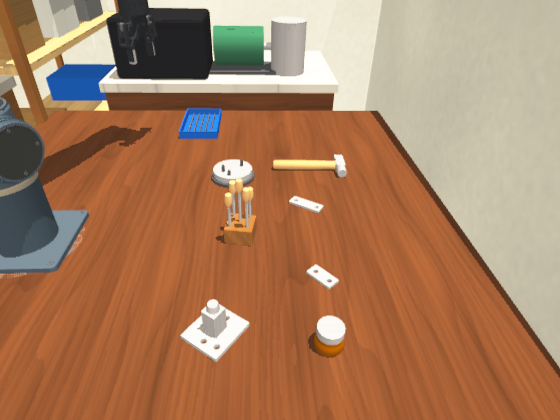

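The top view shows the turntable at (165,268), the long spacer at (225,191), the short one at (326,190) and the stand at (272,257). The flange is at (377,271) and the jar at (390,193). The side view agrees with this layout.

```bash
cat > h.py <<'E'
from rig import arm
import cv2,numpy as np
from scipy.spatial.transform import Rotation as Ro
def cam(n):
    c=arm.get_calibration(n); K=np.array(c["camera_matrix"])
    if n=="wrist":
        s=arm.read_state(); T=np.array(c["tool_from_camera"]); Rt=Ro.from_rotvec(s["orientation"]).as_matrix()
        return K,Rt@T[:3,:3],Rt@T[:3,3]+np.array(s["ee_pos"])
    R=np.array(c["R"]); return K,R.T,-R.T@np.array(c["t"])
def cast(C,uv,z):
    K,R,o=C; uv=np.atleast_2d(uv).astype(float)
    d=(R@np.linalg.solve(K,np.c_[uv,np.ones(len(uv))].T)).T
    return o[:2]+d[:,:2]*((z-o[2])/d[:,2])[:,None]
def proj(C,X):
    K,R,o=C; p=K@(R.T@(np.array(X)-o)); return p[:2]/p[2]
def down(yaw): # tool y axis (closing line) at angle yaw from world y ; tool down
    return (Ro.from_euler("z",yaw)*Ro.from_rotvec([0,np.pi,0])).as_rotvec()
def shot(name):
    C=cam("wrist"); im=arm.grab_frame("wrist")[:,:,::-1].copy(); cv2.imwrite(f"pics/{name}.png",im); return C,im
E
python3 - <<'E'
from h import *
C=cam("top"); im=cv2.imread("pics/top0.png"); hsv=cv2.cvtColor(im,cv2.COLOR_BGR2HSV)
m=cv2.inRange(hsv,(0,0,110),(180,60,255)); m[:70]=0
cs,_=cv2.findContours(m,cv2.RETR_EXTERNAL,cv2.CHAIN_APPROX_NONE)
for c in cs:
    if cv2.contourArea(c)<60: continue
    uv=cv2.minAreaRect(c)[0]
    z=.026 if abs(uv[0]-165)<15 else .006
    P=cast(C,c[:,0],z)*1000
    r=cv2.minAreaRect(P.astype(np.float32)); print(np.round(uv),np.round(r[0],1),np.round(r[1],1),round(r[2],1))
print("holes tt",cast(C,[[157,258],[177,271],[169,279]],.044)*1000)
print("flange holes",cast(C,[[367,264],[389,266],[372,279]],.008)*1000, "stand",cast(C,[272,257],.1))
E
python3 -c "
import cv2;a=cv2.imread('pics/top0.png')
b=[cv2.resize(a[y-32:y+32,x-40:x+40],None,fx=5,fy=5,interpolation=2) for x,y in((165,268),(377,271))]
cv2.imwrite('pics/crop.png',cv2.hconcat(b))"
```

```text
[274. 414.] [81.8  0.1] [190.6  24.7] 89.6
[376. 270.] [ 411.6 -244.7] [87.4 79.6] 52.7
[164. 268.] [420.2 256.4] [109.7 109.8] 1.0
[506. 238.] [ 489.2 -563.1] [227.3  27.3] 35.1
[390. 192.] [ 600.  -284.8] [46.6 47.1] 88.6
[326. 190.] [ 606.6 -125.9] [31.4 61.8] 41.1
[224. 192.] [602.7 120. ] [31.9 83.1] 56.9
[152. 144.] [715.8 292.6] [91.7 28.6] 88.2
holes tt [[442.13303675 269.66294821]
 [412.23596385 223.08375415]
 [394.04507325 241.04414147]]
flange holes [[ 426.50512381 -223.1745132 ]
 [ 421.59397299 -276.02392614]
 [ 390.80623769 -234.43293512]] stand [[0.44379716 0.00400239]]
```

View pics/crop.png

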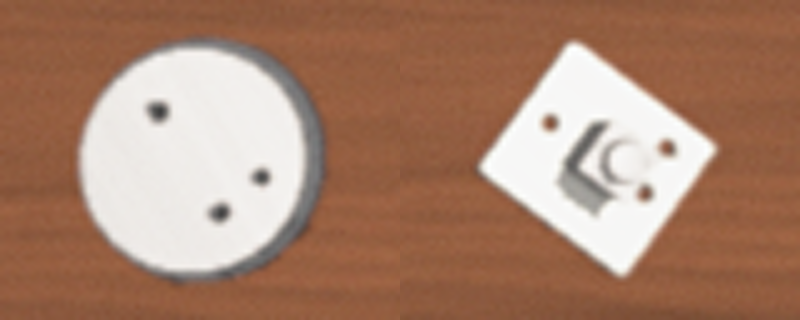

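The crop shows the turntable's +y pin at (156.6,258.2), the −y pin at (168.8,278.4) and the stud at (177.2,271.4), all in full-picture pixels. The flange's +y hole is at (367,263.4), its −y hole at (386,277.4) and its stud hole at (390.4,268.4). That puts the hub yaw at about −59° and the flange yaw at about −37°. Next I'll look closely at the turntable, then the spacer.

```bash
python3 - <<'E'
from h import *
def go(p,yaw):
    arm.movep(p,down(yaw))
r=np.deg2rad
for nm,p,ys in [("hub",[.419,.256,.16],(30.7,-149.3)),("sp",[.6027,.120,.12],(-33.1,146.9)),("fl",[.4116,-.2447,.2],(-37,53,143,-127))]:
    for y in ys:
        q=arm.solve_ik(p,down(r(y))); print(nm,y,None if q is None else np.round(q,2))
go([.419,.256,.18],r(30.7)); C,im=shot("hub1"); print([proj(C,[.419,.256,.026])])
go([.6027,.120,.12],r(-33.1)); C,im=shot("sp1"); print([proj(C,[.6027,.12,.006])])
cv2.imwrite("pics/both.png",cv2.resize(cv2.hconcat([cv2.imread("pics/hub1.png"),im]),(800,300)))
print(arm.read_state()["clock"])
E
```

```text
hub 30.7 [ 0.41 -0.04 -0.14  1.48  0.   -0.12]
hub -149.3 [ 0.41 -0.04 -0.14  1.48  0.    3.02]
sp -33.1 [0.09 0.28 0.14 1.43 0.   0.67]
sp 146.9 [ 0.09  0.28  0.14  1.43 -0.   -2.48]
fl -37 [-0.68 -0.08 -0.09  1.56  0.   -0.03]
fl 53 [-0.68 -0.08 -0.09  1.56  0.   -1.6 ]
fl 143 [-0.68 -0.08 -0.09  1.56  0.    3.11]
fl -127 [-0.68 -0.08 -0.09  1.56  0.    1.54]
[array([283.20689696, 192.13285543])]
[array([283.985351  , 207.08518622])]
2.5417
```

View pics/both.png

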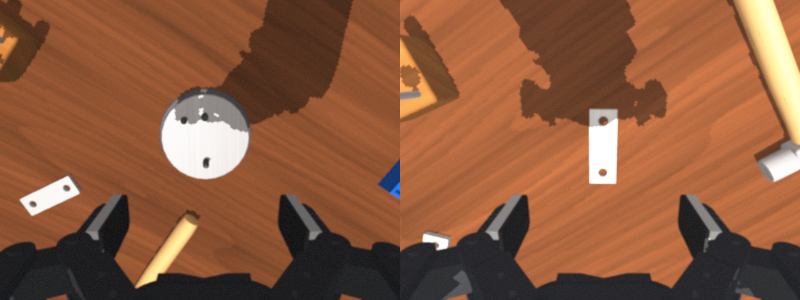

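The hub picture (left) shows pins at about (287,162) and (288,227) and the stud at about (258,168), in full pixels. The spacer is at about (282,205) on the right. Now the exact numbers.

```bash
cat > m.py <<'E'
from h import *
import pickle,sys
E
python3 - <<'E'
from h import *
r=np.deg2rad
def mask(im,smax,vmin):
    return cv2.inRange(cv2.cvtColor(im,cv2.COLOR_BGR2HSV),(0,0,vmin),(180,smax,255))
C=cam("wrist"); im=cv2.imread("pics/sp1.png"); m=mask(im,75,90)
cs,_=cv2.findContours(m,cv2.RETR_EXTERNAL,cv2.CHAIN_APPROX_NONE)
for c in cs:
    if cv2.pointPolygonTest(c,(282,200),False)>0 or (cv2.contourArea(c)>500):
        q=cv2.minAreaRect((cast(C,c[:,0],.006)*1000).astype(np.float32)); print("sp",np.round(cv2.minAreaRect(c)[0]),np.round(q[0],1),np.round(q[1],1),round(q[2],1))
# hub pose of the camera: commanded pose
im=cv2.imread("pics/hub1.png"); m=mask(im,75,60)
cs,_=cv2.findContours(m,cv2.RETR_EXTERNAL,cv2.CHAIN_APPROX_NONE)
T=np.array(arm.get_calibration("wrist")["tool_from_camera"]);Rt=Ro.from_rotvec(down(r(30.7))).as_matrix()
H=(C[0],Rt@T[:3,:3],Rt@T[:3,3]+[.419,.256,.18])
for c in cs:
    if cv2.contourArea(c)>3000 and c[:,0,1].max()<300:
        P=(cast(H,c[:,0],.026)*1000).astype(np.float32); print("hub",cv2.minEnclosingCircle(P),cv2.boundingRect(c))
cv2.imwrite("pics/hubc.png",cv2.resize(im[115:260,215:360],None,fx=4,fy=4,interpolation=2))
E
```

```text
sp [ 77. 399.] [ 660.5 -132.1] [25. 52.] 28.4
sp [ 50. 338.] [ 592.3 -109.1] [31.2 24.1] 38.9
sp [144. 301.] [607.9 -20.9] [17.3 69.8] 27.5
sp [427. 304.] [738.3 173.8] [24.2 75.1] 80.3
sp [535. 226.] [719.8 272.8] [37.7 44.8] 0.0
sp [284. 204.] [602.7 120.4] [29.9 82.3] 57.1
sp [536.  84.] [626.1 312.1] [ 14.2 130.8] 87.4
hub ((416.3591003417969, 256.4443054199219), 55.73451614379883) (223, 124, 128, 127)
```

View pics/hubc.png

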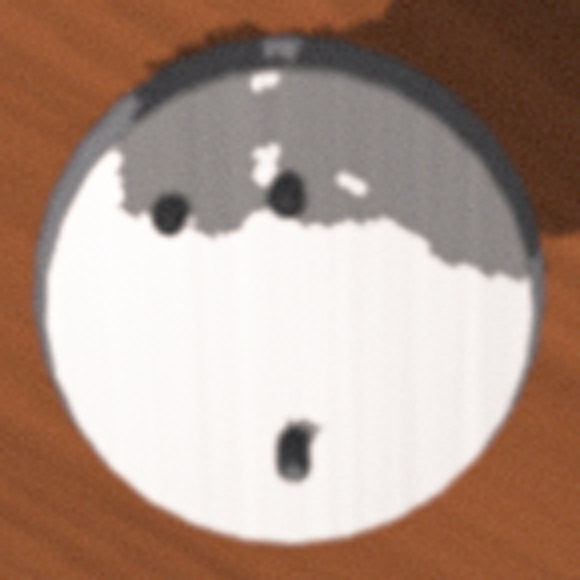

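The disc's top face is centred at crop (289,304). The pins are at crop (287,194) and (294,452), and the stud is at (170,215).

```bash
python3 - <<'E'
from h import *
r=np.deg2rad; C=cam("wrist")
T=np.array(arm.get_calibration("wrist")["tool_from_camera"]);Rt=Ro.from_rotvec(down(r(30.7))).as_matrix()
H=(C[0],Rt@T[:3,:3],Rt@T[:3,3]+[.419,.256,.18])
px=lambda c:[215+(c[0]+.5)/4-.5,115+(c[1]+.5)/4-.5]
A=cast(H,px((287,194)),.036)[0];B=cast(H,px((294,452)),.036)[0];S=cast(H,px((170,215)),.0335)[0]
print("disc",cast(H,px((289,304.5)),.026)); print(A,B,S,"mid",(A+B)/2,[np.linalg.norm(a)*1e3 for a in(A-B,A-S,B-S)])
for y,n in((B-A,"BA"),(A-B,"AB")): print(n,np.degrees(np.arctan2(y[1],y[0])))
s=arm.read_state();print(s["ee_pos"],s["ft_force"])
# grasp spacer
arm.servo_line([.6027,.1203,.03],rotation=down(r(-32.9)),vel=.15)
print(arm.servo_line([.6027,.1203,.0025],vel=.04,threshold=4))
arm.close(); s=arm.read_state(); print(s["ee_pos"],s["opening"],s["grip_force"],s["ft_force"])
arm.servo_line([.6027,.1203,.16],vel=.15)
s=arm.read_state(); print(s["opening"],s["grip_force"],s["clock"])
C,im=shot("sp2")
E
```

```text
disc [[0.41667293 0.25653385]]
[0.39504445 0.2430904 ] [0.44183313 0.27273813] [0.41136155 0.22494033] mid [0.41843879 0.25791426] [np.float64(55.391047503345874), np.float64(24.406407749459223), np.float64(56.68462232359731)]
BA 32.36045999546392
AB -147.63954000453606
[0.60220794 0.12147715 0.12075608] [-0.12413135 -0.5010464   0.09568493]
False
[0.60319086 0.12034397 0.00313581] 0.2941588483726565 59.12064492702484 [-0.12671314 -0.53073227  2.42687119]
0.2901163791530738 58.97275686264038 5.925
```

View pics/sp2.png

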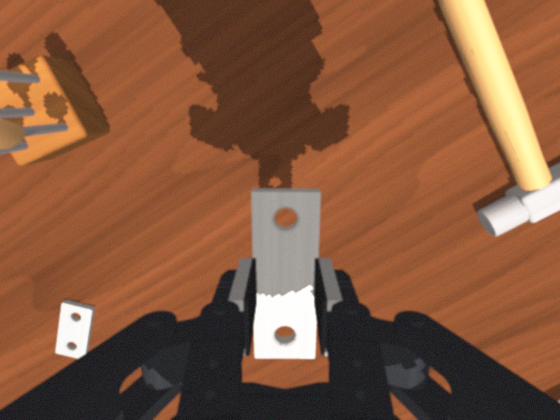

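The spacer is held square, with its holes at (286,217) and (285,334). Next I'll settle with the camera straight above the hub and look once more.

```bash
python3 - <<'E'
from h import *
r=np.deg2rad
C=cam("wrist"); s=arm.read_state(); p=np.array(s["ee_pos"]); Rt=Ro.from_rotvec(s["orientation"]).as_matrix()
P=cast(C,[[286,217],[285,334]],p[2]+.003); 
L=[(Rt.T@(np.r_[q,p[2]]-p))[:2]*1000 for q in P]; print("holes tool",np.round(L,1),np.linalg.norm(L[0]-L[1]),"mid",(L[0]+L[1])/2)
arm.movep([.4855,.300,.17],down(r(32.0))); arm.wait(.4)
C,im=shot("hub2"); s=arm.read_state(); print(s["ee_pos"],s["orientation"],s["clock"],s["opening"])
print(proj(C,[.418,.257,.026]))
cv2.imwrite("pics/hub2c.png",im[0:360,60:500])
E
```

```text
holes tool [[ 29.5   0.4]
 [-27.    0.1]] 56.490565992763614 mid [1.27895715 0.23323688]
[0.48588408 0.29952646 0.16995847] [ 8.64260544e-01 -3.02034671e+00  9.00827377e-05] 7.2917 0.29292971953287167
[283.76588605  93.6860252 ]
```

View pics/hub2c.png

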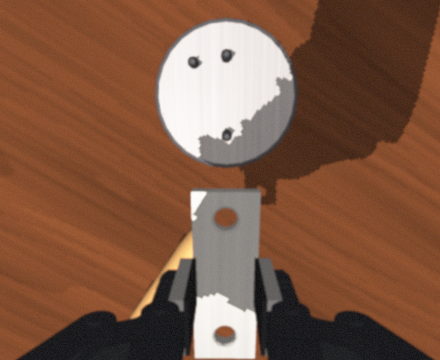

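Pins show at full pixels (286.5,55) and (287,134), and the stud at (253.5,62). I'll refine these with blob centroids and insert.

```bash
python3 - <<'E'
from h import *
C=cam("wrist"); im=cv2.imread("pics/hub2.png"); g=cv2.cvtColor(im,cv2.COLOR_BGR2GRAY)
def blob(u,v,z):
    w=g[v-9:v+10,u-9:u+10]; m=(w<85).astype(np.uint8); n,l,st,ce=cv2.connectedComponentsWithStats(m)
    i=1+np.argmin(np.linalg.norm(ce[1:]-9,axis=1)); c=ce[i]+[u-9,v-9]; X=cast(C,c,z)[0]; print(np.round(c,1),st[i,4],X); return X
A=blob(286,55,.036);B=blob(287,134,.036);S=blob(253,62,.0335)
M=(A+B)/2;d=B-A;y=np.degrees(np.arctan2(d[1],d[0]));print("mid",M,"len",np.linalg.norm(d),"yaw",y, [np.linalg.norm(S-q) for q in(A,B)])
E
```

```text
[286.8  56.3] 51 [0.39523913 0.24562528]
[286.6 133.2] 37 [0.44120904 0.27420887]
[254.9  62.8] 41 [0.41100761 0.22806569]
mid [0.41822408 0.25991708] len 0.05413181661259109 yaw 31.872904720810624 [np.float64(0.02360050939748222), np.float64(0.05514816184042768)]
```

```bash
python3 - <<'E'
from h import *
yaw=np.deg2rad(31.9); o=down(yaw); Rt=Ro.from_rotvec(o).as_matrix()
M=np.array([.4182,.2599]); t=M-(Rt@[.00128,.00023,0])[:2]
arm.servo_line([*t,.09],vel=.15,rotation=o); arm.wait(.2)
arm.servo_line([*t,.053],vel=.1); arm.wait(.2); f0=np.array(arm.read_state()["ft_force"])
for z in (.045,.038,.0295):
    h=arm.servo_line([*t,z],vel=.03,threshold=6); s=arm.read_state()
    print(z,h,np.round(s["ee_pos"],4),np.round(np.array(s["ft_force"])-f0,1),s["opening"],s["clock"])
    if h: break
E
```

```text
0.045 False [0.4191 0.2601 0.0446] [ 0.8  0.9 -0.3] 0.29281650260704817 9.5167
0.038 False [0.4191 0.2598 0.0374] [ 0.1 -2.1 -1.5] 0.2948873325054651 9.9
0.0295 True [0.4194 0.2598 0.029 ] [0.1 0.6 4.4] 0.29103027384216507 10.2667
```

```bash
python3 - <<'E'
from h import *
r=np.deg2rad
arm.open_gripper(); p=np.array(arm.read_state()["ee_pos"])
arm.servo_line([p[0],p[1],.13],vel=.15)
arm.servo_line([.4855,.300,.22],vel=.25); arm.wait(.2); C,im=shot("hub3")
arm.servo_line([.4855,.0,.25],vel=.35)
arm.movep([.4756,-.2927,.2],down(r(-37))); arm.wait(.4)
C,im2=shot("fl1"); print(proj(C,[.4116,-.2447,.008]),arm.read_state()["ee_pos"],arm.read_state()["clock"])
cv2.imwrite("pics/v.png",cv2.hconcat([im[0:400,80:480],im2[0:400,80:480]]))
E
```

```text
[284.37522571  95.34729551] [ 0.47575215 -0.29238036  0.20017685] 15.2
```

View pics/v.png

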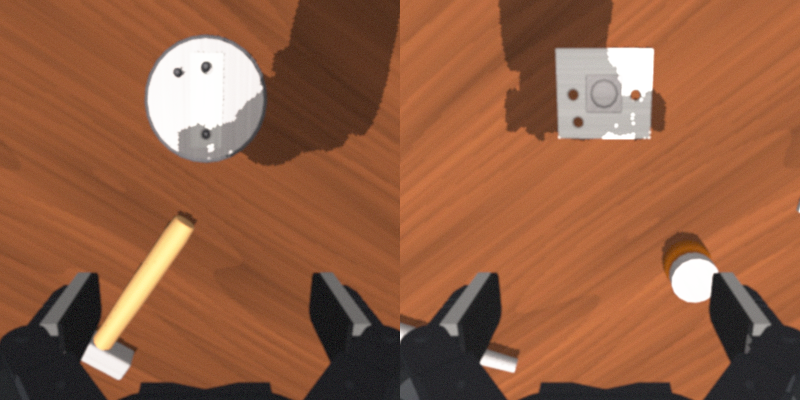

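The spacer lies on both pins (left). On the right the flange's holes are at full pixels (316,95) for +y, (253,94) for −y and (258,122) for the stud hole, which agrees with a yaw of −37°. I'll measure it and grip.

```bash
python3 - <<'E'
from h import *
C=cam("wrist"); im=cv2.imread("pics/fl1.png"); r=np.deg2rad
m=cv2.inRange(cv2.cvtColor(im,cv2.COLOR_BGR2HSV),(0,0,90),(180,75,255)); m=cv2.morphologyEx(m,cv2.MORPH_OPEN,np.ones((5,5)))
cs,_=cv2.findContours(m,cv2.RETR_EXTERNAL,cv2.CHAIN_APPROX_NONE)
c=[c for c in cs if cv2.pointPolygonTest(c,(270,60),False)>0][0]
q=cv2.minAreaRect((cast(C,c[:,0],.008)*1000).astype(np.float32)); print(q)
H=cast(C,[[316,95],[253,94],[258,122]],.008)*1000; d=H[0]-H[1]
print(H,(H[0]+H[1])/2,np.linalg.norm(d),np.degrees(np.arctan2(d[1],d[0]))-90,"post top",cast(C,[284,93],.07))
E
```

```text
((410.71685791015625, -244.73985290527344), (86.11588287353516, 78.16468811035156), 52.89229965209961)
[[ 428.21502438 -222.05144434]
 [ 393.72703379 -266.54451015]
 [ 415.53447063 -278.01115147]] [ 410.97102908 -244.29797724] 56.29435495560504 -37.7804022182808 post top [[ 0.41071147 -0.24447786]]
```

```bash
python3 - <<'E'
from h import *
r=np.deg2rad; o=down(r(-37.2))
arm.servo_line([.4108,-.2445,.16],vel=.2,rotation=o); arm.wait(.2)
print(arm.servo_line([.4108,-.2445,.022],vel=.1,threshold=8)); arm.wait(.2)
arm.close(); arm.wait(.2); s=arm.read_state(); print(s["ee_pos"],s["opening"],s["grip_force"]); zg=s["ee_pos"][2]
arm.servo_line([.4108,-.2445,.06],vel=.08)
arm.servo_line([.4108,-.2445,.25],vel=.2); s=arm.read_state(); print(s["opening"],s["grip_force"],s["clock"],s["ft_force"])
yaw=r(-58.1); o=down(yaw); Rt=Ro.from_rotvec(o).as_matrix()
t=np.array([.4185,.2595])-(Rt@[.095,0,0])[:2]; print(t,arm.solve_ik([*t,.25],o))
arm.servo_line([.50,-.05,.26],vel=.25); arm.movep([*t,.22],o); arm.wait(.5)
C,im=shot("hub4"); s=arm.read_state(); print(s["ee_pos"],s["orientation"],s["clock"],s["opening"],s["ft_force"])
E
```

```text
False
[ 0.41100771 -0.24458139  0.02212546] 0.32085957019340555 61.31359934806824
0.31755008580558164 60.554362535476685 20.225 [-1.17517582  0.17354738 -5.31650334]
[0.46870164 0.17884769] [ 2.30773487e-01 -7.22353452e-03  8.03996307e-02  1.65841949e+00
  4.44089210e-16  1.24480978e+00]
[0.46879255 0.17865823 0.22002101] [ 1.52587411e+00  2.74609696e+00 -3.27854804e-05] 22.7167 0.3205236780813617 [ 0.20351796 -1.04985407 -5.01400067]
```

View pics/hub4.png

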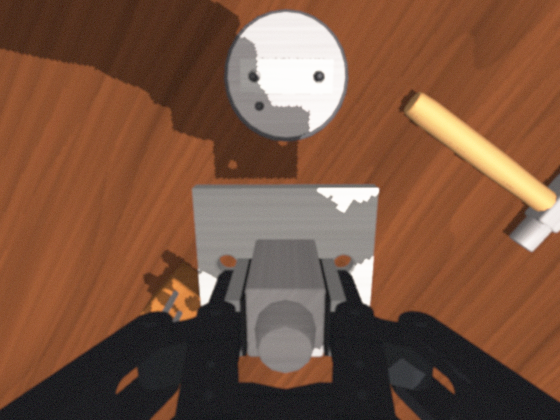

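The pins are at (319,76) and (254,76), with the stud at (259,105). The held flange's holes are at (226.5,261.5) and (343.5,261.5).

```bash
python3 - <<'E'
from h import *
C=cam("wrist"); im=cv2.imread("pics/hub4.png"); g=cv2.cvtColor(im,cv2.COLOR_BGR2GRAY)
def blob(u,v,z,test):
    w=test[v-9:v+10,u-9:u+10].astype(np.uint8); n,l,st,ce=cv2.connectedComponentsWithStats(w)
    i=1+np.argmin(np.linalg.norm(ce[1:]-9,axis=1)); c=ce[i]+[u-9,v-9]; print(np.round(c,1),st[i,4]); return cast(C,c,z)[0]
A=blob(319,76,.037,g<90);B=blob(254,76,.037,g<90);S=blob(259,105,.0345,g<90)
M=(A+B)/2;d=A-B;print("hub",M,np.linalg.norm(d),np.degrees(np.arctan2(d[1],d[0]))-90,np.linalg.norm(S-B),S)
s=arm.read_state();p=np.array(s["ee_pos"]);Rt=Ro.from_rotvec(s["orientation"]).as_matrix()
P=cast(C,[[343.5,261.5],[226.5,261.5]],p[2]-.014);L=np.array([(Rt.T@(np.r_[q,p[2]]-p))[:2] for q in P])*1000;print(L,np.linalg.norm(L[0]-L[1]),L.mean(0))
E
```

```text
[317.4  77. ] 36
[252.8  76.6] 66
[258.9 105.6] 61
hub [0.41838239 0.25904855] 0.055370344334823754 -58.364910643901204 0.024312741562202606 [0.41128931 0.22665075]
[[  1.31074988  27.77767238]
 [  1.26663765 -28.58014202]] 56.357831660180224 [ 1.28869376 -0.40123482]
```

```bash
python3 - <<'E'
from h import *
o=down(np.deg2rad(-58.2)); t=[.4193,.2588]
arm.servo_line([*t,.12],vel=.15,rotation=o); arm.wait(.2)
arm.servo_line([*t,.073],vel=.1); arm.wait(.3); f0=np.array(arm.read_state()["ft_force"])
for z in (.064,.058,.0535):
    h=arm.servo_line([*t,z],vel=.03,threshold=7); s=arm.read_state()
    print(z,h,np.round(s["ee_pos"],4),np.round(np.array(s["ft_force"])-f0,1),np.round(s["ft_torque"],2),s["opening"],s["clock"])
    if h: break
E
```

```text
0.064 False [0.4189 0.2588 0.0635] [ 1.4  0.3 -0.8] [ 0.06  0.04 -0.01] 0.31446260911547386 25.35
0.058 False [0.419  0.259  0.0576] [ 1.   1.6 -1.9] [0.37 0.02 0.03] 0.3170819264181253 25.7
0.0535 True [0.4198 0.2594 0.0541] [2.1 0.3 9.6] [-0.1   0.02  0.09] 0.31803111365645503 25.925
```

Contact came at TCP z = 0.0541, exactly the expected home height. I'll release, retreat straight up and check.

```bash
python3 - <<'E'
from h import *
arm.open_gripper(); arm.wait(.2); p=np.array(arm.read_state()["ee_pos"])
arm.servo_line([p[0],p[1],.2],vel=.12)
Rt=Ro.from_euler("z",-58.2,degrees=True).as_matrix(); t=p+Rt@[.09,0,0]
arm.servo_line([t[0],t[1],.22],vel=.2); arm.wait(.3)
C,im=shot("end"); side=arm.grab_frame("side")[:,:,::-1]
g=cv2.resize(side[120:260,170:310],(400,400),interpolation=2)
cv2.imwrite("pics/endv.png",cv2.hconcat([im[0:400,80:480],g]))
m=cv2.inRange(cv2.cvtColor(im,cv2.COLOR_BGR2HSV),(0,0,195),(180,40,255))
for z in(.040,): print("stub top px proj",proj(C,[.4190,.2593,.102]),"plate centre",proj(C,[.4190,.2593,.04]))
s=arm.read_state(); print(s["clock"],s["ft_force"],s["opening"])
E
```

```text
stub top px proj [289.29170457  81.08223565] plate centre [288.74605014  85.06528221]
29.125 [-0.17045854 -0.30570433  0.48935174] 1.0005489377569188
```

View pics/endv.png

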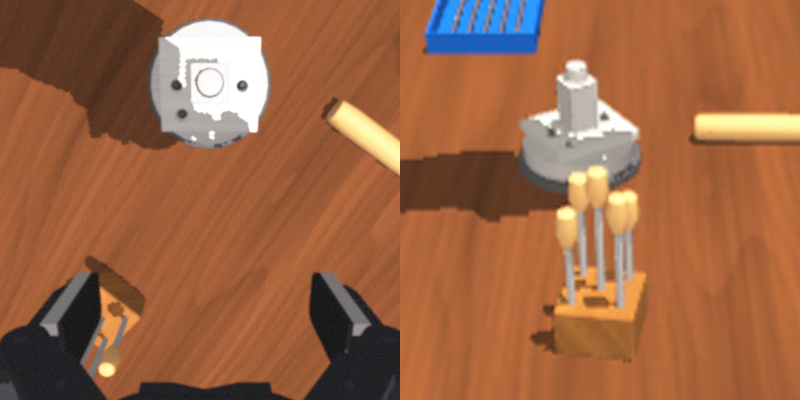

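The picture shows pins and stud through all three holes, the plate lying flat on the hub, and the stand, which was the one nearest the path, still upright. Handing in.

```bash
python3 -c "
from rig import arm
print(arm.job_done())"
```

```text
the job is handed in; nothing more can be done
None
```

The long spacer and the flange are on the turntable, fully home over the pins and stud and let go; I avoided the bystanders and handed the job in at about 29 s, but no verdict came back.

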